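Find the rocking lid and press it home

TASK

One of the four parts boxes has a lid that is not fully on. Press lightly near the ends of the lids with the fingertips until you find the one that rocks, then press that lid fully home at its middle, and finish while still holding it down with the fingertips, without leaning hard on it. Do not grip or lift anything, and leave the other things on the table where they are.

Things in the scene. Friction and masses are not known exactly. Their poses are not given: they have to be found in the camera images.
- lid_a: White press-fit lid of a grey parts box; the four lids look identical and any may be the loose one. Top 134 x 74 mm, flat, 5 mm thick; a 14 mm skirt hides the box's rim. Round mark at the middle; three 0.7 mm cross ribs 40 to 52 mm from the middle at each end. Origin: middle of the top plate's underside, so the top face is 5 mm above it. x along the 134 mm length, z up.
- lid_b: Lid identical to lid_a, same origin and axes. The boxes are fixed and stand on packings of different thickness: lid tops are 59 to 73 mm over the table, so height does not show which lid is loose. All lids are level at rest. Three lids are home: they bear on both end rims of their boxes and do not give when pressed.
- lid_c: Lid identical to lid_a, same origin and axes. How the loose lid (any of the four) behaves: it sits about 6 mm too high on a plug under its middle. Pressed lightly (1 to 2 N) about 45 mm from the middle, that end dips 3 to 5 mm and meets the rim: the lid tilts about 0.1 rad about its own y. It springs level when let go.
- lid_d: Lid identical to lid_a, same origin and axes. Seating the loose lid (any of the four): pressed at its middle with more than about 10 N it slides straight down about 6 mm onto the box's rims, then it is solid and stays down. Lids must not be pressed with more than 60 N.
- marker: Bystander, loose, to be left alone: black and white felt marker, 17 x 132 x 17 mm, lying between two boxes. Origin: centre of its underside.
- offcut: Bystander, loose, to be left alone: brown U-channel offcut, 22 x 120 x 13 mm, lying between two boxes. Origin: centre of its underside.
- pencil: Bystander, loose, to be left alone: green pencil, 7 x 117 mm, lying between two boxes. Origin: centre of its underside.
- tape_measure: Bystander, loose, to be left alone: yellow tape measure, 67 x 85 x 31 mm, right of the boxes. Origin: centre of its underside.
- calculator: Bystander, loose, to be left alone: pocket calculator, 124 x 76 x 16 mm, behind the boxes. Origin: centre of its underside.
- core: Bystander, loose, to be left alone: card tube, 72 mm across, 92 mm tall, standing left of the boxes. Origin: centre of its underside.
Not all that is in view belongs to the job. What is shaped like the part that bears lid_b but turquoise is not meant.

How it is judged (in metres and radians):
On the way, in this order (a step that is already met when the one before it is completed fails the run):
1. the loose lid has been rocked: pressed near an end, it tilts by more than 0.05 rad (angle between any of lid_a, lid_b, lid_c, lid_d's own z axis and vertical above 0.05 rad), for 0.1 s.
2. the loose lid is home: pressed down by more than 4.5 mm and level (((distance of lid_a from where it was at the start of the episode above 0.0045 m and angle between lid_a's own z axis and vertical below 0.03 rad) or (distance of lid_b from where it was at the start of the episode above 0.0045 m and angle between lid_b's own z axis and vertical below 0.03 rad) or (distance of lid_c from where it was at the start of the episode above 0.0045 m and angle between lid_c's own z axis and vertical below 0.03 rad) or (distance of lid_d from where it was at the start of the episode above 0.0045 m and angle between lid_d's own z axis and vertical below 0.03 rad))), for 0.2 s.
At the end, for the whole second after the job is handed in: The lid that rocked has gone down by more than 4.5 mm from where it stood, is level within 0.03 rad, and the fingers still press on that same lid with 0.5 to 40 N (((distance of lid_a from where it was at the start of the episode above 0.0045 m and angle between lid_a's own z axis and vertical below 0.03 rad and contact force between the fingers and lid_a between 0.5 and 40 N) or (distance of lid_b from where it was at the start of the episode above 0.0045 m and angle between lid_b's own z axis and vertical below 0.03 rad and contact force between the fingers and lid_b between 0.5 and 40 N) or (distance of lid_c from where it was at the start of the episode above 0.0045 m and angle between lid_c's own z axis and vertical below 0.03 rad and contact force between the fingers and lid_c between 0.5 and 40 N) or (distance of lid_d from where it was at the start of the episode above 0.0045 m and angle between lid_d's own z axis and vertical below 0.03 rad and contact force between the fingers and lid_d between 0.5 and 40 N))); the arm keeps its last pose, push and grip.
It fails at once if a lid is lifted (moved more than 9 mm) (distance of any of lid_a, lid_b, lid_c, lid_d from where it was at the start of the episode above 0.009 m).
It fails at once if a lid is pressed with more than 60 N (contact force between the fingers and lid_a above 60 N or contact force between the fingers and lid_b above 60 N or contact force between the fingers and lid_c above 60 N or contact force between the fingers and lid_d above 60 N).
It fails at once if a bystander is lifted or shifted by more than 20 mm (distance of any of marker, offcut, pencil, tape_measure, calculator, core from where it was at the start of the episode above 0.02 m).
It also fails if it takes over 45 s, if anything falls off the work surface, if the arm or the gripper's body presses on something with over 40 N, if the wrist force passes 120 N, or if a joint passes its speed limit or range.

ROBOT

A 6-joint arm with a two-finger parallel gripper is mounted at the origin on the work surface; the furniture and walls round the work are solid. World frame = base frame: x ahead of the robot, y to its left, z up, the work surface at z = 0. Lengths are in mm, angles in rad, forces in N, time in s.
With the tool pointing down it reaches from about 425 to 1125 mm from the base axis. Payload 14.9 kg.
Tool frame: the origin (TCP) lies on the mounting face of the last link; the fingertips stand 191 mm ahead of it and the grasp point (between the pads) lies 172 mm ahead of it; z points along the fingers, y is the line along which they close (so a half turn about z gives the same grasp; the last joint's range is limited). The gripper opens to 91 mm and grips with 3 to 60 N. Pads are 32 mm wide; open, the fingers measure 118 mm over their backs; the gripper's body (76 mm by 178 mm) begins 60 mm behind the grasp point.
Start: joints at [-1.309, 0.379, 1.734, -0, 1.028, -0.033], TCP at [203.38, -669.818, 404.732] pointing down, gripper open.
Joint ranges: [-2.77, 2.77], [-0.74, 2.19], [0, 2.66], [-1.06, 4.2], [0.31, 2.87], [-3.08, 3.08]. Speed limits (rad/s): [1.89, 1.89, 2.39, 3.14, 3.14, 3.14].

INTERFACE

Orientations are given as a rotation vector (axis times angle).
In Python, from plant import r gives the robot as it stands.
- The arm moves only by the shell command python3 -m crank 'ROWS'. ROWS is JSON, a list of rows, each an object of numbers: "gripper": the closure, from -1 (fully open) to 1 (shut), so that 0 is half open; "dx", "dy", "dz": the shift along the tool's x, y, z in m; "ax", "ay", "az": the turn, a rotation vector about the tool's x, y, z in rad. In form: [{"gripper": .., "dx": .., "dy": .., "dz": .., "ax": .., "ay": .., "az": ..}, ...]. A call has 1 to 12 rows; each row is the pose to reach, as a shift and turn from the pose commanded when the call began, along the tool's axes at that moment; what a row does not reach only later rows make up. A row lasts 1/8 s, in which the tool goes at most 62.5 mm and 10.7 degrees, less where a joint would pass 70% of its speed; a pose out of reach is approached as far as the arm can. A call with a gripper value outside its range is refused whole. The fingers move at their own pace and stop on an object; the grip force is fixed at half the most. Time passes only in rows, so rows that repeat a pose let the fingers close. It gives the time, the measured TCP pose, the force, the opening and the grip force at its end, in the units of the state.
- r.read_state(): the state, without advancing time (a new reading comes with each control period).
- r.snapshot(name): name is "side" or "top"; returns the picture (420x560x3 uint8, red, green, blue); there is no depth.
- r.camera_info(name): a dict with "intrinsics" (3x3 intrinsics, pixels), "eye" and "attitude" of the camera in the world. Camera axes: x right, y down, z forward; pixel columns grow to the right and rows downward; lengths in mm; the calibration is good to about 2 mm. A picture is of the moment at which its call begins. camera_info takes no time and is no camera call.
- r.finish_job(): hands the job in; it is judged then, once.
Trained networks look in the newest picture that a camera, given by its name, has taken for a name from the list of things; names that differ only in an ending like _2 or _b are one class to them, and where a whole thing is asked for, a point or a joint stands for the part that bears it (a point fixed in the world has none). Each returns a list of dicts, best first, with "confidence" (0 to 1); they miss things now and then, are a little off and sometimes report something else, mostly with a low value. They report only what shows in the picture. A call takes as long as a camera call. They do not tell look-alikes from the thing itself.
- r.outline_of(name, camera): "pixels" (420x560 bool, what is visible of it) and "extent" ([left, top, right, bottom] in pixels, round what is visible of it).
- r.mark_of(name, camera): "point" ([row, column] in pixels: a listed point, or the origin of a listed thing).
The state is a dict: "time_s": time; "joint_pos": joint angles; "joint_velocities": joint speeds; "joint_torque": joint torques, N m; "position": TCP position; "tool_rot": TCP orientation; "contact_force": force on the tool from outside, world axes, zero at the start; "moment": the same for the moment, N m; "opening": finger opening in mm; "finger_force": force on a finger pad.
Only numpy, scipy, OpenCV 4.12 (cv2) and the standard library are available. Lean on these libraries where they do the work, as an engineer would, in place of code of your own. Each camera call takes 0.05 s, during which the arm holds its last target. There are 200 camera calls.

## Working session

There is one attempt and no reset: what is moved stays moved. The work goes in short steps, Python scripts to look and compute and a shell command to move; the robot and the scene stay as the last step left them, time stands still between calls to the robot, and variables do not carry over. Pictures are saved under pics/ and viewed, at most 10 in all, crops included, and the job is handed in when it is done.

```bash
mkdir -p pics; ls; python3 - <<'E'
from plant import r
import cv2, numpy as np
for n in ("top","side"):
    im=r.snapshot(n); cv2.imwrite(f"pics/{n}0.png",im[:,:,::-1])
    c=r.camera_info(n); print(n,np.round(c["intrinsics"],1).tolist(),np.round(c["eye"],1).tolist(),np.round(c["attitude"],3).tolist())
    for d in r.mark_of("lid_a",n): print("mark",np.round(d["point"],1),round(d["confidence"],2))
    for d in r.outline_of("lid_a",n):
        ys,xs=np.nonzero(d["pixels"]); print("out",d["extent"],round(d["confidence"],2),np.round(cv2.minAreaRect(np.c_[xs,ys].astype(np.float32))[2],1),cv2.boxPoints(cv2.minAreaRect(np.c_[xs,ys].astype(np.float32))).round().tolist())
s=r.read_state(); print({k:np.round(v,3).tolist() for k,v in s.items()})
E
```

```text
pics
top [[426.2, 0.0, 284.5], [0.0, 426.2, 204.7], [0.0, 0.0, 1.0]] [334.7, 34.4, 1276.8] [-2.169, 2.183, -0.076]
mark [181.4 253.6] 0.93
mark [272.5 444.5] 0.7
mark [167.8 318.5] 0.69
mark [166.2 192.5] 0.67
mark [184.5 382.3] 0.62
out [240.0, 157.9, 270.6, 208.2] 0.81 7.1 [[240.0, 206.0], [246.0, 158.0], [273.0, 162.0], [267.0, 209.0]]
out [365.3, 161.8, 398.4, 211.7] 0.78 5.7 [[366.0, 208.0], [371.0, 162.0], [398.0, 164.0], [393.0, 211.0]]
out [431.0, 246.5, 467.0, 277.1] 0.69 14.0 [[432.0, 275.0], [439.0, 247.0], [466.0, 254.0], [459.0, 282.0]]
out [304.1, 146.3, 328.0, 193.6] 0.67 90.0 [[305.0, 146.0], [330.0, 146.0], [330.0, 192.0], [305.0, 192.0]]
out [175.1, 144.2, 211.3, 196.5] 0.59 11.3 [[175.0, 193.0], [184.0, 147.0], [211.0, 152.0], [202.0, 198.0]]
side [[447.4, 0.0, 285.5], [0.0, 447.4, 215.1], [0.0, 0.0, 1.0]] [-58.1, -1114.5, 629.8] [-1.968, 0.389, -0.281]
mark [205.1 290.8] 0.85
mark [183.3 279.7] 0.65
mark [316.7 276.9] 0.64
out [242.7, 306.2, 314.6, 333.0] 0.93 85.7 [[243.0, 304.0], [309.0, 299.0], [312.0, 329.0], [245.0, 334.0]]
out [260.7, 181.1, 288.4, 193.8] 0.72 87.0 [[258.0, 181.0], [287.0, 180.0], [287.0, 192.0], [258.0, 194.0]]
out [265.3, 197.7, 308.3, 214.7] 0.58 85.6 [[266.0, 199.0], [307.0, 196.0], [308.0, 210.0], [267.0, 213.0]]
out [355.8, 245.4, 369.4, 268.6] 0.43 45.0 [[350.0, 254.0], [358.0, 246.0], [372.0, 261.0], [364.0, 269.0]]
{'time_s': 0.3, 'joint_pos': [-1.309, 0.379, 1.734, 0.0, 1.028, -0.033], 'joint_velocities': [-0.0, -0.001, -0.002, -0.0, 0.001, -0.0], 'joint_torque': [-0.001, -76.291, -43.406, 0.065, 0.041, -0.0], 'position': [203.385, -669.769, 404.499], 'tool_rot': [-3.107, -0.461, 0.0], 'contact_force': [-0.167, -0.262, -0.151], 'moment': [-0.032, 0.004, 0.002], 'finger_force': 0.0, 'opening': 91.03}
```

View pics/top0.png

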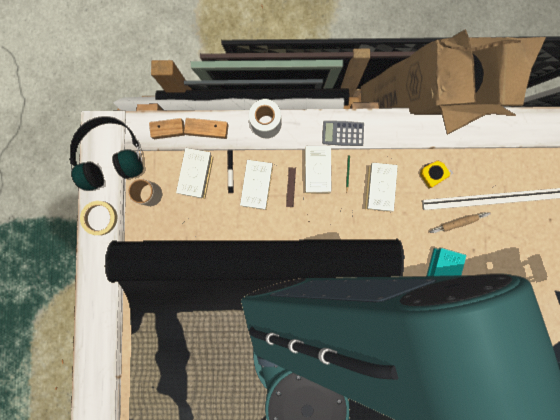

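View pics/side0.png

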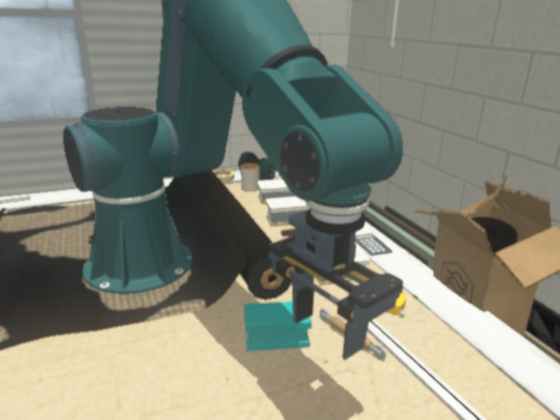

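The top view shows four white lids at about (col,row) (194,173), (256,184), (318,169), (382,187). The black roll lies in front of them and the turquoise look-alike is at (447,262). Next I'll convert these to world coordinates.

```bash
cat > h.py <<'E'
from plant import r
import cv2, numpy as np
from scipy.spatial.transform import Rotation as R
def world(cam,col,row,z):
    c=r.camera_info(cam); d=R.from_rotvec(c["attitude"]).as_matrix()@np.linalg.inv(c["intrinsics"])@[col,row,1]
    e=np.array(c["eye"]); return e+d*(z-e[2])/d[2]
def goto(tip,yaw):
    "tool-axes shift (m) and turn to put fingertips at tip, tool down, tool x at world angle yaw (mod pi)"
    s=r.read_state(); Q=R.from_rotvec(s["tool_rot"]); T=R.from_euler('z',yaw)*R.from_euler('x',np.pi)
    p=np.array(tip)+[0,0,191]
    return np.round(Q.inv().apply(p-s["position"])/1000,4),np.round((Q.inv()*T).as_rotvec(),3)
E
python3 - <<'E'
from h import *
im=cv2.imread("pics/top0.png")
for d in r.outline_of("lid_a","top"):
    e=d["extent"]
    if e[1]>220: continue
    ys,xs=np.nonzero(d["pixels"])
    q=np.array([world("top",x,y,66)[:2] for x,y in zip(xs,ys)],np.float32)
    b=cv2.minAreaRect(q); print("rect",np.round(b[0]),np.round(b[1]),round(b[2],1))
for d in r.mark_of("lid_a","top"): print("mark",world("top",d["point"][1],d["point"][0],66).round(0),round(d["confidence"],2))
for n,(c,w) in {"roll back edge":(250,240),"roll front":(250,282),"core":(146,193),"lid1":(194,173),"shelf":(300,150)}.items(): print(n,world("top",c,w,50).round())
print("tool yaw",R.from_rotvec(r.read_state()["tool_rot"]).as_matrix()[:,0].round(3))
cv2.imwrite("pics/crop.png",cv2.resize(im[130:230,160:420],None,fx=3,fy=3,interpolation=cv2.INTER_CUBIC))
E
```

```text
rect [492. 126.] [ 79. 139.] 82.7
rect [ 482. -233.] [ 77. 135.] 83.1Traceback (most recent call last):
  File "<stdin>", line 7, in <module>
  File "h.py", line 5, in world
    c=r.camera_info(cam); d=R.from_rotvec(c["attitude"]).as_matrix()@np.linalg.inv(c["intrinsics"])@[col,row,1]
ValueError: time passes only in moves, steps and waits
```

```bash
sed -i 's/^def world/from functools import lru_cache\n@lru_cache\ndef info(n): return r.camera_info(n)\ndef world/; s/c=r.camera_info(cam)/c=info(cam)/' h.py
python3 - <<'E'
from h import *
im=cv2.imread("pics/top0.png")
for d in r.outline_of("lid_a","top"):
    e=d["extent"]
    if e[1]>220: continue
    ys,xs=np.nonzero(d["pixels"])
    q=np.array([world("top",x,y,66)[:2] for x,y in zip(xs,ys)],np.float32)
    b=cv2.minAreaRect(q); print("rect",np.round(b[0]),np.round(b[1]),round(b[2],1))
for d in r.mark_of("lid_a","top"): print("mark",world("top",d["point"][1],d["point"][0],66).round(0),round(d["confidence"],2))
for n,(c,w) in {"roll back edge":(250,240),"roll front":(250,282),"core":(146,193),"shelf":(300,150)}.items(): print(n,world("top",c,w,50).round())
print("tool yaw",R.from_rotvec(r.read_state()["tool_rot"]).as_matrix()[:,0].round(3))
cv2.imwrite("pics/crop.png",cv2.resize(im[130:230,160:420],None,fx=3,fy=3,interpolation=cv2.INTER_CUBIC))
E
```

```text
rect [492. 126.] [ 79. 139.] 82.7
rect [ 482. -233.] [ 77. 135.] 83.1
rect [533. -50.] [ 72. 133.] 89.4
rect [526. 308.] [ 80. 135.] 79.2
mark [499. 134.  66.] 0.93
mark [ 237. -402.   66.] 0.7
mark [537. -52.  66.] 0.69
mark [544. 310.  66.] 0.67
mark [ 487. -234.   66.] 0.62
roll back edge [331. 146.  50.]
roll front [212. 146.  50.]
core [469. 448.  50.]
shelf [592.  -0.  50.]
tool yaw [ 0.957  0.291 -0.   ]
```

View pics/crop.png

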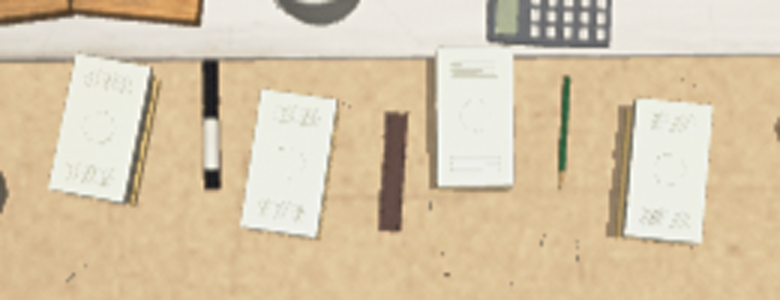

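The crop shows the lids' round marks at crop pixels (99,127), (292,165), (475,116) and (670,169). I'll number these lids 1 to 4. In the world they are at roughly (527,309), (490,124), (534,-51) and (482,-236) mm, all with their long axes near world x. I'll start with lid 4, at its near end.

```bash
cat > lids.py <<'E'
from h import *
L={1:(527,309,-11),2:(490,124,-7.3),3:(534,-51,-.5),4:(482,-236,-7)}
def end(k,off=-45,z=90):
    x,y,a=L[k]; a=np.radians(a); return goto([x+off*np.cos(a),y+off*np.sin(a),z],a)
E
python3 -c "
from lids import *
print(end(4))"
```

```text
(array([ 0.3515, -0.3523,  0.1237]), array([-0.   ,  0.   ,  0.417]))
```

```bash
python3 -m crank '[{"gripper":1,"dx":0.351,"dy":-0.352,"dz":0.1,"az":0.417},{"gripper":1,"dx":0.351,"dy":-0.352,"dz":0.1,"az":0.417},{"gripper":1,"dx":0.351,"dy":-0.352,"dz":0.1,"az":0.417},{"gripper":1,"dx":0.351,"dy":-0.352,"dz":0.1,"az":0.417},{"gripper":1,"dx":0.351,"dy":-0.352,"dz":0.1,"az":0.417},{"gripper":1,"dx":0.351,"dy":-0.352,"dz":0.1,"az":0.417},{"gripper":1,"dx":0.351,"dy":-0.352,"dz":0.1,"az":0.417},{"gripper":1,"dx":0.351,"dy":-0.352,"dz":0.1,"az":0.417},{"gripper":1,"dx":0.351,"dy":-0.352,"dz":0.1,"az":0.417},{"gripper":1,"dx":0.351,"dy":-0.352,"dz":0.1,"az":0.417},{"gripper":1,"dx":0.351,"dy":-0.352,"dz":0.1,"az":0.417},{"gripper":1,"dx":0.351,"dy":-0.352,"dz":0.1,"az":0.417}]'; python3 - <<'E'
from lids import *
print(end(4))
im=r.snapshot("side"); cv2.imwrite("pics/side1.png",cv2.resize(im[150:290,200:410,::-1],None,fx=3.6,fy=3.6,interpolation=cv2.INTER_CUBIC))
for d in r.outline_of("lid_a","side"): print(d["extent"],round(d["confidence"],2))
E
```

```text
(array([ 0.3515, -0.3523,  0.1237]), array([-0.   ,  0.   ,  0.417]))
[266.0, 200.8, 306.9, 214.2] 0.91
[243.7, 302.2, 314.4, 333.2] 0.9
[354.8, 245.3, 369.9, 265.5] 0.6
[257.6, 181.9, 290.7, 192.0] 0.56schema error: expected keys gripper, dx, dy, dz, ax, ay, az
```

View pics/side1.png

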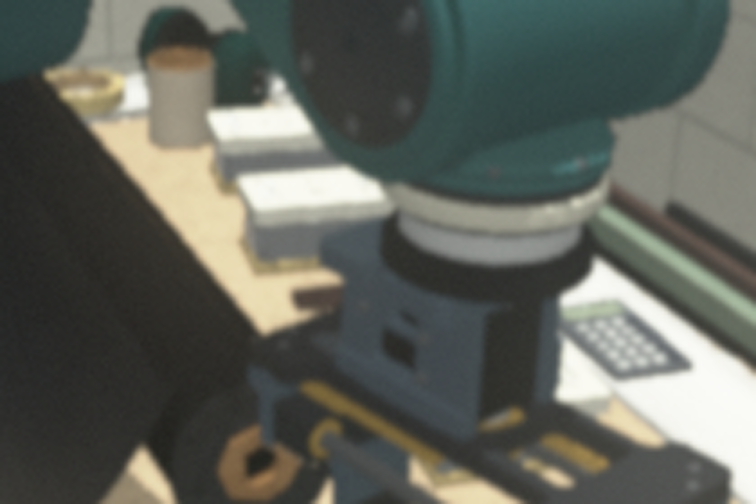

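The call was refused because every row needs all seven keys, so the arm hasn't moved. The side crop shows lids 1 and 2 behind the gripper, near crop pixels (265,125) and (315,190).

```bash
python3 -m crank '[{"gripper":1,"dx":0.351,"dy":-0.352,"dz":0.1,"ax":0,"ay":0,"az":0.417},{"gripper":1,"dx":0.351,"dy":-0.352,"dz":0.1,"ax":0,"ay":0,"az":0.417},{"gripper":1,"dx":0.351,"dy":-0.352,"dz":0.1,"ax":0,"ay":0,"az":0.417},{"gripper":1,"dx":0.351,"dy":-0.352,"dz":0.1,"ax":0,"ay":0,"az":0.417},{"gripper":1,"dx":0.351,"dy":-0.352,"dz":0.1,"ax":0,"ay":0,"az":0.417},{"gripper":1,"dx":0.351,"dy":-0.352,"dz":0.1,"ax":0,"ay":0,"az":0.417},{"gripper":1,"dx":0.351,"dy":-0.352,"dz":0.1,"ax":0,"ay":0,"az":0.417},{"gripper":1,"dx":0.351,"dy":-0.352,"dz":0.1,"ax":0,"ay":0,"az":0.417},{"gripper":1,"dx":0.351,"dy":-0.352,"dz":0.1,"ax":0,"ay":0,"az":0.417},{"gripper":1,"dx":0.351,"dy":-0.352,"dz":0.1,"ax":0,"ay":0,"az":0.417},{"gripper":1,"dx":0.351,"dy":-0.352,"dz":0.1,"ax":0,"ay":0,"az":0.417},{"gripper":1,"dx":0.351,"dy":-0.352,"dz":0.1,"ax":0,"ay":0,"az":0.417}]'; python3 - <<'E'
from lids import *
print(end(4))
im=r.snapshot("side"); cv2.imwrite("pics/side2.png",cv2.resize(im[140:350,170:450,::-1],None,fx=2.8,fy=2.8,interpolation=cv2.INTER_CUBIC))
E
```

```text
time_s: 2.05
position: [436.6, -232.0, 305.0]
tool_rot: [3.135, -0.194, 0.001]
contact_force: [0.2, -0.1, 0.4]
opening: 0.5
finger_force: 0.0
(array([ 0.0005, -0.0016,  0.024 ]), array([ 0.   , -0.   , -0.002]))
```

View pics/side2.png

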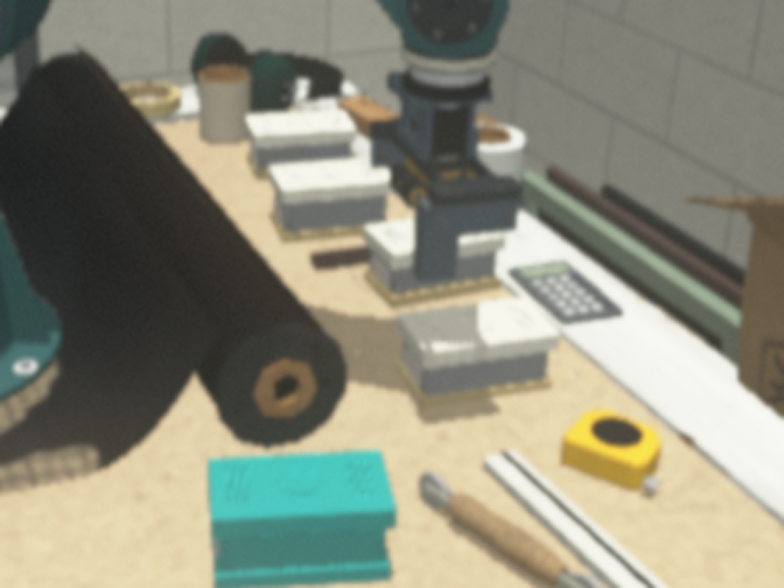

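The gripper is now over the near end of lid 4, with the fingers closed, clear of the roll. I'll triangulate the lid heights from matching corners in the two views.

```bash
python3 - <<'E'
from h import *
P={4:[((712,103),(556,342)),((703,243),(405,352))],3:[((512,188),(372,263)),((436,186),(362,225))],2:[((317,237),(277,203)),((338,98),(390,188))],1:[((127,203),(250,147)),((153,66),(357,137))]}
for k,v in P.items():
  for t,s in v:
    f=lambda z:np.linalg.norm(world("top",160+t[0]/3,130+t[1]/3,z)[:2]-world("side",170+s[0]/2.8,140+s[1]/2.8,z)[:2])
    zs=np.arange(30,100,1.); e=[f(z) for z in zs]; i=int(np.argmin(e)); print(k,zs[i],round(e[i],1),world("top",160+t[0]/3,130+t[1]/3,zs[i]).round())
E
```

```text
4 48.0 3.5 [ 548. -283.   48.]
4 58.0 14.5 [ 412. -268.   58.]
3 52.0 16.3 [466. -88.  52.]
3 63.0 2.8 [467. -14.  63.]
2 49.0 3.2 [420. 100.  49.]
2 56.0 4.4 [554.  79.  56.]
1 45.0 3.1 [455. 285.  45.]
1 50.0 1.6 [588. 260.  50.]
```

Those heights are too scattered to use, so I'll feel for contact. I'll go down to tip height 76 first, then take small steps.

```bash
python3 -m crank '[{"gripper":1,"dx":0,"dy":-0.002,"dz":0.037,"ax":0,"ay":0,"az":0},{"gripper":1,"dx":0,"dy":-0.002,"dz":0.037,"ax":0,"ay":0,"az":0}]'
python3 -m crank '[{"gripper":1,"dx":0,"dy":0,"dz":0.003,"ax":0,"ay":0,"az":0},{"gripper":1,"dx":0,"dy":0,"dz":0.003,"ax":0,"ay":0,"az":0}]'
```

```text
time_s: 2.35
position: [436.3, -229.0, 266.2]
tool_rot: [-3.134, 0.193, 0.006]
contact_force: [-0.4, 0.8, 0.2]
opening: 0.5
finger_force: 0.0
time_s: 2.6
position: [437.4, -229.3, 265.5]
tool_rot: [3.135, -0.192, 0.001]
contact_force: [1.4, -0.1, 0.4]
opening: 0.5
finger_force: 0.0
```

```bash
python3 -m crank '[{"gripper":1,"dx":0,"dy":0,"dz":0.002,"ax":0,"ay":0,"az":0},{"gripper":1,"dx":0,"dy":0,"dz":0.002,"ax":0,"ay":0,"az":0}]'
python3 -m crank '[{"gripper":1,"dx":0,"dy":0,"dz":0.002,"ax":0,"ay":0,"az":0},{"gripper":1,"dx":0,"dy":0,"dz":0.002,"ax":0,"ay":0,"az":0}]'
```

```text
time_s: 2.85
position: [437.2, -229.1, 263.0]
tool_rot: [3.136, -0.192, 0.0]
contact_force: [-0.0, 0.1, -0.0]
opening: 0.2
finger_force: 0.0
time_s: 3.1
position: [437.2, -229.0, 260.6]
tool_rot: [-3.136, 0.192, 0.0]
contact_force: [-0.3, -0.5, -0.1]
opening: 0.6
finger_force: 0.0
```

```bash
python3 -m crank '[{"gripper":1,"dx":0,"dy":0,"dz":0.002,"ax":0,"ay":0,"az":0},{"gripper":1,"dx":0,"dy":0,"dz":0.002,"ax":0,"ay":0,"az":0}]' | grep -E "pos|contact"
python3 -m crank '[{"gripper":1,"dx":0,"dy":0,"dz":0.001,"ax":0,"ay":0,"az":0},{"gripper":1,"dx":0,"dy":0,"dz":0.001,"ax":0,"ay":0,"az":0}]'| grep -E "pos|contact"
```

```text
position: [437.2, -229.0, 258.5]
contact_force: [-0.0, 0.9, 1.3]
position: [437.2, -229.0, 257.7]
contact_force: [-0.6, 0.7, 0.4]
```

```bash
python3 -m crank '[{"gripper":1,"dx":0,"dy":0,"dz":0.001,"ax":0,"ay":0,"az":0},{"gripper":1,"dx":0,"dy":0,"dz":0.001,"ax":0,"ay":0,"az":0}]' | grep -E "pos|contact"
python3 -m crank '[{"gripper":1,"dx":0,"dy":0,"dz":0.001,"ax":0,"ay":0,"az":0},{"gripper":1,"dx":0,"dy":0,"dz":0.001,"ax":0,"ay":0,"az":0}]'| grep -E "pos|contact"
```

```text
position: [437.2, -229.0, 256.7]
contact_force: [-0.4, -0.1, 0.5]
position: [437.2, -229.0, 255.7]
contact_force: [0.2, -0.8, 0.5]
```

```bash
python3 -m crank '[{"gripper":1,"dx":0,"dy":0,"dz":0.001,"ax":0,"ay":0,"az":0},{"gripper":1,"dx":0,"dy":0,"dz":0.001,"ax":0,"ay":0,"az":0}]' | grep -E "pos|contact"
python3 -m crank '[{"gripper":1,"dx":0,"dy":0,"dz":0.001,"ax":0,"ay":0,"az":0},{"gripper":1,"dx":0,"dy":0,"dz":0.001,"ax":0,"ay":0,"az":0}]'| grep -E "pos|contact"
```

```text
position: [437.2, -229.0, 254.6]
contact_force: [-0.1, 1.0, 0.1]
position: [437.2, -229.0, 253.7]
contact_force: [-0.2, -0.1, -0.1]
```

```bash
python3 -m crank '[{"gripper":1,"dx":0,"dy":0,"dz":0.001,"ax":0,"ay":0,"az":0},{"gripper":1,"dx":0,"dy":0,"dz":0.001,"ax":0,"ay":0,"az":0}]' | grep -E "pos|contact"
```

```text
position: [437.2, -229.0, 252.7]
contact_force: [-0.6, -0.7, -0.2]
```

```bash
python3 -m crank '[{"gripper":1,"dx":0,"dy":0,"dz":0.001,"ax":0,"ay":0,"az":0},{"gripper":1,"dx":0,"dy":0,"dz":0.001,"ax":0,"ay":0,"az":0}]' | grep -E "pos|contact"; python3 -c "
from h import *
im=r.snapshot('side'); cv2.imwrite('pics/side3.png',cv2.resize(im[180:320,270:450,::-1],None,fx=4,fy=4,interpolation=cv2.INTER_CUBIC))"
```

```text
position: [437.2, -229.0, 251.7]
contact_force: [0.6, 0.0, -0.0]
```

View pics/side3.png

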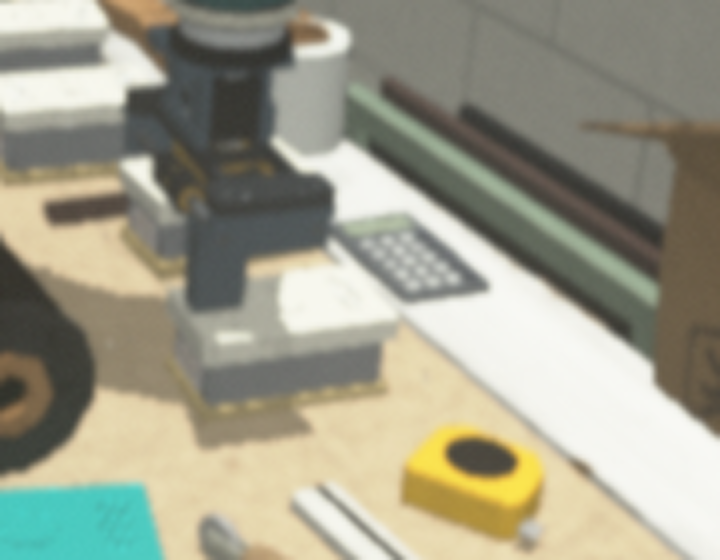

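The fingertips at crop (215,305) are just over the lid's near end and the lid looks level. I'll keep going down.

```bash
python3 -m crank '[{"gripper":1,"dx":0,"dy":0,"dz":0.001,"ax":0,"ay":0,"az":0},{"gripper":1,"dx":0,"dy":0,"dz":0.001,"ax":0,"ay":0,"az":0}]' | grep -E "pos|contact"
```

```text
position: [437.3, -229.0, 250.8]
contact_force: [-0.4, 0.6, 2.6]
```

```bash
python3 -m crank '[{"gripper":1,"dx":0,"dy":0,"dz":0.001,"ax":0,"ay":0,"az":0},{"gripper":1,"dx":0,"dy":0,"dz":0.001,"ax":0,"ay":0,"az":0}]' | grep -E "pos|contact"
```

```text
position: [437.4, -229.1, 250.7]
contact_force: [-8.0, 3.6, 26.7]
```

Lid 4 is solid: 27 N after 1 mm. Its top is at about 60 mm, so it is home. Now lid 3.

```bash
python3 -m crank '[{"gripper":1,"dx":0,"dy":0,"dz":-0.03,"ax":0,"ay":0,"az":0},{"gripper":1,"dx":0,"dy":0,"dz":-0.03,"ax":0,"ay":0,"az":0}]'|grep pos; python3 -c "
from lids import *
print(end(3,-45,76))"
```

```text
position: [437.7, -229.3, 281.2]
(array([ 0.0291, -0.1837,  0.0141]), array([ 0.001, -0.003, -0.114]))
```

```bash
python3 -m crank '[{"gripper":1,"dx":0.029,"dy":-0.184,"dz":0,"ax":0,"ay":0,"az":-0.114},{"gripper":1,"dx":0.029,"dy":-0.184,"dz":0,"ax":0,"ay":0,"az":-0.114},{"gripper":1,"dx":0.029,"dy":-0.184,"dz":0,"ax":0,"ay":0,"az":-0.114},{"gripper":1,"dx":0.029,"dy":-0.184,"dz":0.014,"ax":0,"ay":0,"az":-0.114},{"gripper":1,"dx":0.029,"dy":-0.184,"dz":0.014,"ax":0,"ay":0,"az":-0.114}]'|grep -E "pos|cont"
```

```text
position: [487.8, -49.9, 264.3]
contact_force: [-0.8, -0.9, -0.5]
```

```bash
python3 -m crank '[{"gripper":1,"dx":0,"dy":0,"dz":0.002,"ax":0,"ay":0,"az":0},{"gripper":1,"dx":0,"dy":0,"dz":0.002,"ax":0,"ay":0,"az":0}]' | grep -E "pos|contact"
```

```text
position: [488.2, -51.0, 263.7]
contact_force: [0.2, 0.1, 0.4]
```

```bash
python3 -m crank '[{"gripper":1,"dx":0,"dy":0,"dz":0.001,"ax":0,"ay":0,"az":0},{"gripper":1,"dx":0,"dy":0,"dz":0.001,"ax":0,"ay":0,"az":0}]' | grep -E "pos|contact"
```

```text
position: [488.4, -50.2, 262.8]
contact_force: [-0.4, -0.6, 0.2]
```

```bash
python3 -m crank '[{"gripper":1,"dx":0,"dy":0,"dz":0.0015,"ax":0,"ay":0,"az":0},{"gripper":1,"dx":0,"dy":0,"dz":0.0015,"ax":0,"ay":0,"az":0}]' | grep -E "pos|contact"
```

```text
position: [488.4, -49.9, 261.2]
contact_force: [0.1, -0.7, -0.2]
```

```bash
python3 -m crank '[{"gripper":1,"dx":0,"dy":0,"dz":0.001,"ax":0,"ay":0,"az":0},{"gripper":1,"dx":0,"dy":0,"dz":0.001,"ax":0,"ay":0,"az":0}]' | grep -E "pos|contact"
```

```text
position: [488.4, -49.9, 260.2]
contact_force: [0.5, 0.4, -0.1]
```

```bash
cat > ok.py <<'E'
from plant import r
import sys
s=r.read_state(); f=s["contact_force"][2]; print(round(s["position"][2]-191,1),round(f,1)); sys.exit(f>3)
E
python3 -m crank '[{"gripper":1,"dx":0,"dy":0,"dz":0.001,"ax":0,"ay":0,"az":0},{"gripper":1,"dx":0,"dy":0,"dz":0.001,"ax":0,"ay":0,"az":0}]' >/dev/null; python3 ok.py && python3 -m crank '[{"gripper":1,"dx":0,"dy":0,"dz":0.001,"ax":0,"ay":0,"az":0},{"gripper":1,"dx":0,"dy":0,"dz":0.001,"ax":0,"ay":0,"az":0}]' >/dev/null; python3 ok.py && python3 -m crank '[{"gripper":1,"dx":0,"dy":0,"dz":0.001,"ax":0,"ay":0,"az":0},{"gripper":1,"dx":0,"dy":0,"dz":0.001,"ax":0,"ay":0,"az":0}]' >/dev/null; python3 ok.py && python3 -m crank '[{"gripper":1,"dx":0,"dy":0,"dz":0.001,"ax":0,"ay":0,"az":0},{"gripper":1,"dx":0,"dy":0,"dz":0.001,"ax":0,"ay":0,"az":0}]' > /dev/null; python3 ok.py
```

```text
68.2 -0.8
68.2 -0.8
68.2 -0.8
68.2 -0.8False
False
False
False
```

```bash
sed -i 's/sys.exit(f>3)/sys.exit(int(f>3))/' ok.py
python3 -m crank '[{"gripper":1,"dx":0,"dy":0,"dz":0.001,"ax":0,"ay":0,"az":0},{"gripper":1,"dx":0,"dy":0,"dz":0.001,"ax":0,"ay":0,"az":0}]' >/dev/null; python3 ok.py && python3 -m crank '[{"gripper":1,"dx":0,"dy":0,"dz":0.001,"ax":0,"ay":0,"az":0},{"gripper":1,"dx":0,"dy":0,"dz":0.001,"ax":0,"ay":0,"az":0}]' >/dev/null && python3 ok.py && python3 -m crank '[{"gripper":1,"dx":0,"dy":0,"dz":0.001,"ax":0,"ay":0,"az":0},{"gripper":1,"dx":0,"dy":0,"dz":0.001,"ax":0,"ay":0,"az":0}]' >/dev/null && python3 ok.py && python3 -m crank '[{"gripper":1,"dx":0,"dy":0,"dz":0.001,"ax":0,"ay":0,"az":0},{"gripper":1,"dx":0,"dy":0,"dz":0.001,"ax":0,"ay":0,"az":0}]' > /dev/null && python3 ok.py
```

```text
67.2 0.3
66.1 -0.7
65.3 2.9
65.2 26.1
```

Lid 3 is solid too, with its top at about 65 mm. Now lid 2.

```bash
python3 -m crank '[{"gripper":1,"dx":0,"dy":0,"dz":-0.025,"ax":0,"ay":0,"az":0},{"gripper":1,"dx":0,"dy":0,"dz":-0.025,"ax":0,"ay":0,"az":0}]'|grep -E "pos|time"; python3 -c "
from lids import *
print(end(2,-45,75))"
```

```text
time_s: 9.02
position: [488.9, -50.0, 281.4]
(array([-0.045 , -0.1794,  0.0152]), array([ 0.   , -0.003,  0.119]))
```

```bash
python3 -m crank '[{"gripper":1,"dx":-0.045,"dy":-0.179,"dz":0,"ax":0,"ay":0,"az":0.119},{"gripper":1,"dx":-0.045,"dy":-0.179,"dz":0,"ax":0,"ay":0,"az":0.119},{"gripper":1,"dx":-0.045,"dy":-0.179,"dz":0,"ax":0,"ay":0,"az":0.119},{"gripper":1,"dx":-0.045,"dy":-0.179,"dz":0.014,"ax":0,"ay":0,"az":0.119},{"gripper":1,"dx":-0.045,"dy":-0.179,"dz":0.014,"ax":0,"ay":0,"az":0.119},{"gripper":1,"dx":-0.045,"dy":-0.179,"dz":0.014,"ax":0,"ay":0,"az":0.119}]'|grep -E "pos|cont"; python3 ok.py &&
python3 -m crank '[{"gripper":1,"dx":0,"dy":0,"dz":0.001,"ax":0,"ay":0,"az":0},{"gripper":1,"dx":0,"dy":0,"dz":0.001,"ax":0,"ay":0,"az":0}]' >/dev/null && python3 ok.py && python3 -m crank '[{"gripper":1,"dx":0,"dy":0,"dz":0.001,"ax":0,"ay":0,"az":0},{"gripper":1,"dx":0,"dy":0,"dz":0.001,"ax":0,"ay":0,"az":0}]' >/dev/null && python3 ok.py && python3 -m crank '[{"gripper":1,"dx":0,"dy":0,"dz":0.001,"ax":0,"ay":0,"az":0},{"gripper":1,"dx":0,"dy":0,"dz":0.001,"ax":0,"ay":0,"az":0}]' >/dev/null && python3 ok.py && python3 -m crank '[{"gripper":1,"dx":0,"dy":0,"dz":0.001,"ax":0,"ay":0,"az":0},{"gripper":1,"dx":0,"dy":0,"dz":0.001,"ax":0,"ay":0,"az":0}]' > /dev/null && python3 ok.py
```

```text
position: [445.2, 128.4, 266.0]
contact_force: [-0.3, -0.9, -0.4]
75.0 -0.4
74.3 -0.1
73.2 -0.1
72.2 0.5
71.2 0.5
```

```bash

python3 -m crank '[{"gripper":1,"dx":0,"dy":0,"dz":0.001,"ax":0,"ay":0,"az":0},{"gripper":1,"dx":0,"dy":0,"dz":0.001,"ax":0,"ay":0,"az":0}]' >/dev/null && python3 ok.py && python3 -m crank '[{"gripper":1,"dx":0,"dy":0,"dz":0.001,"ax":0,"ay":0,"az":0},{"gripper":1,"dx":0,"dy":0,"dz":0.001,"ax":0,"ay":0,"az":0}]' >/dev/null && python3 ok.py && python3 -m crank '[{"gripper":1,"dx":0,"dy":0,"dz":0.001,"ax":0,"ay":0,"az":0},{"gripper":1,"dx":0,"dy":0,"dz":0.001,"ax":0,"ay":0,"az":0}]' >/dev/null && python3 ok.py && python3 -m crank '[{"gripper":1,"dx":0,"dy":0,"dz":0.001,"ax":0,"ay":0,"az":0},{"gripper":1,"dx":0,"dy":0,"dz":0.001,"ax":0,"ay":0,"az":0}]' > /dev/null && python3 ok.py
```

```text
70.2 -0.0
69.2 0.2
68.2 0.4
67.2 0.3
```

```bash

python3 -m crank '[{"gripper":1,"dx":0,"dy":0,"dz":0.001,"ax":0,"ay":0,"az":0},{"gripper":1,"dx":0,"dy":0,"dz":0.001,"ax":0,"ay":0,"az":0}]' >/dev/null && python3 ok.py && python3 -m crank '[{"gripper":1,"dx":0,"dy":0,"dz":0.001,"ax":0,"ay":0,"az":0},{"gripper":1,"dx":0,"dy":0,"dz":0.001,"ax":0,"ay":0,"az":0}]' >/dev/null && python3 ok.py && python3 -m crank '[{"gripper":1,"dx":0,"dy":0,"dz":0.001,"ax":0,"ay":0,"az":0},{"gripper":1,"dx":0,"dy":0,"dz":0.001,"ax":0,"ay":0,"az":0}]' >/dev/null && python3 ok.py && python3 -m crank '[{"gripper":1,"dx":0,"dy":0,"dz":0.001,"ax":0,"ay":0,"az":0},{"gripper":1,"dx":0,"dy":0,"dz":0.001,"ax":0,"ay":0,"az":0}]' > /dev/null && python3 ok.py
```

```text
66.2 0.6
65.2 0.8
64.6 11.4
```

Lid 2 goes hard at 64.6 mm, but the forces just before that ran slightly positive. I'll back off 2 mm and average the force, then compare with a free reading.

```bash
cat > avg.py <<'E'
from h import *
a=[]
for i in range(6): r.snapshot("top"); s=r.read_state(); a.append([s["contact_force"][2],s["position"][2]-191])
print(np.mean(a,0).round(2),s["time_s"])
E
python3 -m crank '[{"gripper":1,"dx":0,"dy":0,"dz":-0.002,"ax":0,"ay":0,"az":0},{"gripper":1,"dx":0,"dy":0,"dz":-0.002,"ax":0,"ay":0,"az":0}]' >/dev/null; python3 avg.py
python3 -m crank '[{"gripper":1,"dx":0,"dy":0,"dz":-0.02,"ax":0,"ay":0,"az":0},{"gripper":1,"dx":0,"dy":0,"dz":-0.02,"ax":0,"ay":0,"az":0}]' >/dev/null; python3 avg.py; python3 -c "
from lids import *
print(end(1,-45,75))"
```

```text
[ 0.41 66.2 ] 13.075
[-1.000e-02  8.584e+01] 13.625
(array([ 0.0139, -0.1915,  0.0106]), array([0.   , 0.001, 0.065]))
```

That's ambiguous, so I'll try lid 1 and come back if needed.

```bash
python3 -m crank '[{"gripper":1,"dx":0.014,"dy":-0.191,"dz":0,"ax":0,"ay":0,"az":0.065},{"gripper":1,"dx":0.014,"dy":-0.191,"dz":0,"ax":0,"ay":0,"az":0.065},{"gripper":1,"dx":0.014,"dy":-0.191,"dz":0,"ax":0,"ay":0,"az":0.065},{"gripper":1,"dx":0.014,"dy":-0.191,"dz":0.011,"ax":0,"ay":0,"az":0.065},{"gripper":1,"dx":0.014,"dy":-0.191,"dz":0.011,"ax":0,"ay":0,"az":0.065},{"gripper":1,"dx":0.014,"dy":-0.191,"dz":0.011,"ax":0,"ay":0,"az":0.065}]'|grep -E "pos|cont"; python3 ok.py &&
python3 -m crank '[{"gripper":1,"dx":0,"dy":0,"dz":0.001,"ax":0,"ay":0,"az":0},{"gripper":1,"dx":0,"dy":0,"dz":0.001,"ax":0,"ay":0,"az":0}]' >/dev/null && python3 ok.py && python3 -m crank '[{"gripper":1,"dx":0,"dy":0,"dz":0.001,"ax":0,"ay":0,"az":0},{"gripper":1,"dx":0,"dy":0,"dz":0.001,"ax":0,"ay":0,"az":0}]' >/dev/null && python3 ok.py && python3 -m crank '[{"gripper":1,"dx":0,"dy":0,"dz":0.001,"ax":0,"ay":0,"az":0},{"gripper":1,"dx":0,"dy":0,"dz":0.001,"ax":0,"ay":0,"az":0}]' >/dev/null && python3 ok.py && python3 -m crank '[{"gripper":1,"dx":0,"dy":0,"dz":0.001,"ax":0,"ay":0,"az":0},{"gripper":1,"dx":0,"dy":0,"dz":0.001,"ax":0,"ay":0,"az":0}]' > /dev/null && python3 ok.py
```

```text
position: [482.7, 316.0, 266.0]
contact_force: [0.0, 0.1, -0.8]
75.0 -0.8
74.5 -0.8
73.2 -0.7
72.1 -0.2
71.1 0.3
```

```bash
python3 ok.py &&
python3 -m crank '[{"gripper":1,"dx":0,"dy":0,"dz":0.001,"ax":0,"ay":0,"az":0},{"gripper":1,"dx":0,"dy":0,"dz":0.001,"ax":0,"ay":0,"az":0}]' >/dev/null && python3 ok.py && python3 -m crank '[{"gripper":1,"dx":0,"dy":0,"dz":0.001,"ax":0,"ay":0,"az":0},{"gripper":1,"dx":0,"dy":0,"dz":0.001,"ax":0,"ay":0,"az":0}]' >/dev/null && python3 ok.py && python3 -m crank '[{"gripper":1,"dx":0,"dy":0,"dz":0.001,"ax":0,"ay":0,"az":0},{"gripper":1,"dx":0,"dy":0,"dz":0.001,"ax":0,"ay":0,"az":0}]' >/dev/null && python3 ok.py && python3 -m crank '[{"gripper":1,"dx":0,"dy":0,"dz":0.001,"ax":0,"ay":0,"az":0},{"gripper":1,"dx":0,"dy":0,"dz":0.001,"ax":0,"ay":0,"az":0}]' > /dev/null && python3 ok.py
```

```text
71.1 0.3
70.2 -0.2
69.1 0.6
68.2 -0.3
67.2 -0.4
```

```bash
python3 ok.py &&
python3 -m crank '[{"gripper":1,"dx":0,"dy":0,"dz":0.001,"ax":0,"ay":0,"az":0},{"gripper":1,"dx":0,"dy":0,"dz":0.001,"ax":0,"ay":0,"az":0}]' >/dev/null && python3 ok.py && python3 -m crank '[{"gripper":1,"dx":0,"dy":0,"dz":0.001,"ax":0,"ay":0,"az":0},{"gripper":1,"dx":0,"dy":0,"dz":0.001,"ax":0,"ay":0,"az":0}]' >/dev/null && python3 ok.py && python3 -m crank '[{"gripper":1,"dx":0,"dy":0,"dz":0.001,"ax":0,"ay":0,"az":0},{"gripper":1,"dx":0,"dy":0,"dz":0.001,"ax":0,"ay":0,"az":0}]' >/dev/null && python3 ok.py && python3 -m crank '[{"gripper":1,"dx":0,"dy":0,"dz":0.001,"ax":0,"ay":0,"az":0},{"gripper":1,"dx":0,"dy":0,"dz":0.001,"ax":0,"ay":0,"az":0}]' > /dev/null && python3 ok.py
```

```text
67.2 -0.4
66.2 -0.7
65.2 -0.5
64.1 0.2
64.0 15.7
```

Lid 1 is solid at 64 mm with no force before contact. That leaves lid 2 as the suspect. I'll press its end again and look.

```bash
python3 -m crank '[{"gripper":1,"dx":0,"dy":0,"dz":-0.025,"ax":0,"ay":0,"az":0},{"gripper":1,"dx":0,"dy":0,"dz":-0.025,"ax":0,"ay":0,"az":0},{"gripper":1,"dx":0,"dy":0,"dz":-0.025,"ax":0,"ay":0,"az":0}]'|grep -E "pos|time"; python3 -c "
from lids import *
print(end(2,-45,72))"
```

```text
time_s: 17.75
position: [482.9, 317.0, 278.8]
(array([-0.001 ,  0.191 ,  0.0159]), array([ 0.   ,  0.   , -0.065]))
```

```bash
python3 -m crank '[{"gripper":1,"dx":-0.001,"dy":0.191,"dz":0,"ax":0,"ay":0,"az":-0.065},{"gripper":1,"dx":-0.001,"dy":0.191,"dz":0,"ax":0,"ay":0,"az":-0.065},{"gripper":1,"dx":-0.001,"dy":0.191,"dz":0,"ax":0,"ay":0,"az":-0.065},{"gripper":1,"dx":-0.001,"dy":0.191,"dz":0.014,"ax":0,"ay":0,"az":-0.065},{"gripper":1,"dx":-0.001,"dy":0.191,"dz":0.022,"ax":0,"ay":0,"az":-0.065},{"gripper":1,"dx":-0.001,"dy":0.191,"dz":0.022,"ax":0,"ay":0,"az":-0.065},{"gripper":1,"dx":-0.001,"dy":0.191,"dz":0.022,"ax":0,"ay":0,"az":-0.065}]'|grep -E "pos|cont"; python3 ok.py && python3 -m crank '[{"gripper":1,"dx":0,"dy":0,"dz":0.001,"ax":0,"ay":0,"az":0},{"gripper":1,"dx":0,"dy":0,"dz":0.001,"ax":0,"ay":0,"az":0}]' >/dev/null && python3 ok.py; python3 avg.py; python3 -c "
from h import *
im=r.snapshot('side'); cv2.imwrite('pics/side4.png',cv2.resize(im[165:275,235:395,::-1],None,fx=5,fy=5,interpolation=cv2.INTER_CUBIC))"
```

```text
position: [445.8, 130.8, 257.0]
contact_force: [-0.1, -0.3, 0.6]
66.0 0.6
65.3 1.4
[ 0.86 65.32] 19.175
```

View pics/side4.png

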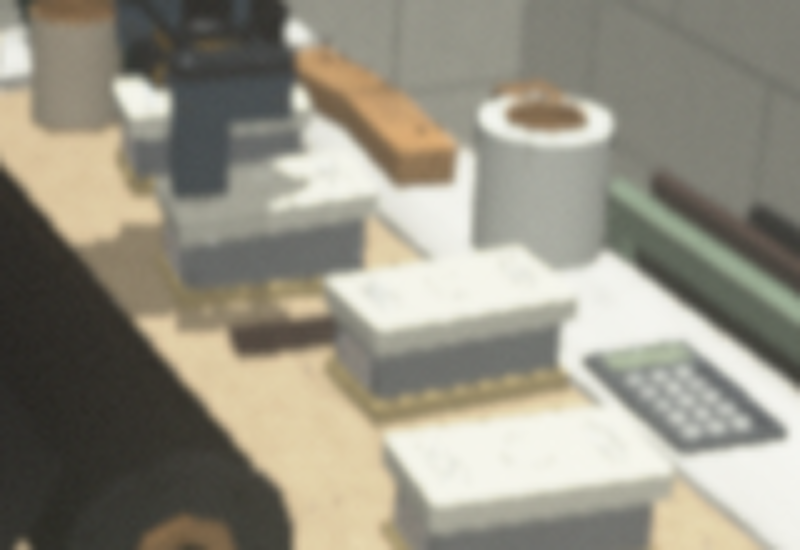

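Lid 2's near end is visibly dipped: its edge runs (175,235) to (375,195), steeper than its box. The force holds at about 0.9 N, so this is the loose lid. I'll press it onto the rim once more, then lift and go to its middle.

```bash
python3 -m crank '[{"gripper":1,"dx":0,"dy":0,"dz":0.001,"ax":0,"ay":0,"az":0},{"gripper":1,"dx":0,"dy":0,"dz":0.001,"ax":0,"ay":0,"az":0},{"gripper":1,"dx":0,"dy":0,"dz":0.001,"ax":0,"ay":0,"az":0}]' |grep cont; python3 -m crank '[{"gripper":1,"dx":0,"dy":0,"dz":-0.015,"ax":0,"ay":0,"az":0},{"gripper":1,"dx":0,"dy":0,"dz":-0.015,"ax":0,"ay":0,"az":0},{"gripper":1,"dx":0.045,"dy":0,"dz":-0.015,"ax":0,"ay":0,"az":0},{"gripper":1,"dx":0.045,"dy":0,"dz":-0.009,"ax":0,"ay":0,"az":0},{"gripper":1,"dx":0.045,"dy":0,"dz":-0.009,"ax":0,"ay":0,"az":0}]' |grep -E "pos|cont"; python3 ok.py; python3 -c "
from lids import *
print(end(2,0,70))"
```

```text
contact_force: [-3.1, -0.6, 10.5]
position: [489.5, 123.9, 263.6]
contact_force: [0.0, 0.5, 0.7]
72.6 0.7
(array([ 0.0005, -0.0001,  0.0026]), array([ 0.001,  0.002, -0.   ]))
```

```bash

python3 -m crank '[{"gripper":1,"dx":0,"dy":0,"dz":0.001,"ax":0,"ay":0,"az":0},{"gripper":1,"dx":0,"dy":0,"dz":0.001,"ax":0,"ay":0,"az":0}]' >/dev/null && python3 ok.py && python3 -m crank '[{"gripper":1,"dx":0,"dy":0,"dz":0.001,"ax":0,"ay":0,"az":0},{"gripper":1,"dx":0,"dy":0,"dz":0.001,"ax":0,"ay":0,"az":0}]' >/dev/null && python3 ok.py && python3 -m crank '[{"gripper":1,"dx":0,"dy":0,"dz":0.001,"ax":0,"ay":0,"az":0},{"gripper":1,"dx":0,"dy":0,"dz":0.001,"ax":0,"ay":0,"az":0}]' >/dev/null && python3 ok.py && python3 -m crank '[{"gripper":1,"dx":0,"dy":0,"dz":0.001,"ax":0,"ay":0,"az":0},{"gripper":1,"dx":0,"dy":0,"dz":0.001,"ax":0,"ay":0,"az":0}]' > /dev/null && python3 ok.py
```

```text
72.2 0.4
71.2 -0.5
70.2 0.3
69.2 0.1
```

```bash

python3 -m crank '[{"gripper":1,"dx":0,"dy":0,"dz":0.001,"ax":0,"ay":0,"az":0},{"gripper":1,"dx":0,"dy":0,"dz":0.001,"ax":0,"ay":0,"az":0}]' >/dev/null && python3 ok.py && python3 -m crank '[{"gripper":1,"dx":0,"dy":0,"dz":0.001,"ax":0,"ay":0,"az":0},{"gripper":1,"dx":0,"dy":0,"dz":0.001,"ax":0,"ay":0,"az":0}]' >/dev/null && python3 ok.py && python3 -m crank '[{"gripper":1,"dx":0,"dy":0,"dz":0.001,"ax":0,"ay":0,"az":0},{"gripper":1,"dx":0,"dy":0,"dz":0.001,"ax":0,"ay":0,"az":0}]' >/dev/null && python3 ok.py
```

```text
68.1 -0.9
67.4 3.9
```

The middle makes contact at 67.5 mm, against 64.6 mm at the pressed end, so lid 2 is the loose one. Pressing it home.

```bash

python3 -m crank '[{"gripper":1,"dx":0,"dy":0,"dz":0.001,"ax":0,"ay":0,"az":0},{"gripper":1,"dx":0,"dy":0,"dz":0.001,"ax":0,"ay":0,"az":0}]' >/dev/null; python3 ok.py; python3 -m crank '[{"gripper":1,"dx":0,"dy":0,"dz":0.0005,"ax":0,"ay":0,"az":0},{"gripper":1,"dx":0,"dy":0,"dz":0.0005,"ax":0,"ay":0,"az":0}]' >/dev/null; python3 ok.py
```

```text
66.4 6.3
66.0 7.8
```

```bash

python3 -m crank '[{"gripper":1,"dx":0,"dy":0,"dz":0.001,"ax":0,"ay":0,"az":0},{"gripper":1,"dx":0,"dy":0,"dz":0.001,"ax":0,"ay":0,"az":0}]' >/dev/null; python3 ok.py; python3 -m crank '[{"gripper":1,"dx":0,"dy":0,"dz":0.001,"ax":0,"ay":0,"az":0},{"gripper":1,"dx":0,"dy":0,"dz":0.001,"ax":0,"ay":0,"az":0}]' >/dev/null; python3 ok.py
```

```text
65.0 6.1
63.9 6.1
```

It's sliding down steadily at about 6 N.

```bash

python3 -m crank '[{"gripper":1,"dx":0,"dy":0,"dz":0.001,"ax":0,"ay":0,"az":0},{"gripper":1,"dx":0,"dy":0,"dz":0.001,"ax":0,"ay":0,"az":0}]' >/dev/null; python3 ok.py; python3 -m crank '[{"gripper":1,"dx":0,"dy":0,"dz":0.001,"ax":0,"ay":0,"az":0},{"gripper":1,"dx":0,"dy":0,"dz":0.001,"ax":0,"ay":0,"az":0}]' >/dev/null; python3 ok.py
```

```text
63.0 7.0
62.2 12.2
```

```bash

python3 -m crank '[{"gripper":1,"dx":0,"dy":0,"dz":0.0007,"ax":0,"ay":0,"az":0},{"gripper":1,"dx":0,"dy":0,"dz":0.0007,"ax":0,"ay":0,"az":0}]'|grep -E "time|cont"; python3 ok.py; python3 avg.py
```

```text
time_s: 23.48
contact_force: [-10.5, -2.5, 29.2]
62.1 29.2
[28.72 62.11] 23.775
```

It's solid at 62.1 mm, about 5.5 mm down, with 29 N. I'll ease off to a lighter hold and hand in.

```bash

python3 -m crank '[{"gripper":1,"dx":0,"dy":0,"dz":-0.0005,"ax":0,"ay":0,"az":0},{"gripper":1,"dx":0,"dy":0,"dz":-0.0005,"ax":0,"ay":0,"az":0},{"gripper":1,"dx":0,"dy":0,"dz":-0.0005,"ax":0,"ay":0,"az":0}]'|grep -E "time|cont"; python3 - <<'E'
from h import *
f=[]
for i in range(4): r.snapshot("top"); f.append(r.read_state()["contact_force"])
m=np.mean(f,0); print(m)
if 4<np.linalg.norm(m)<32: print(r.finish_job())
E
```

```text
time_s: 24.15
contact_force: [-5.7, -1.1, 17.2]
[-5.89953393 -1.29001964 17.24751331]
the job is handed in; nothing more can be done
None
```

The loose lid was on the second box from the left: I rocked it, pressed it home (about 5.5 mm down) and handed the job in at 24 s with the fingertips still holding it at about 18 N; the result isn't shown to me.

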